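Put the red counters away in the pop-up case

TASK

Press the red thumb latch so that the lid of the blue counter case springs fully open, stack both red counters flat inside the white tube so that the top one is level with the red line, then close the lid until it snaps shut and stays shut by itself. Leave the cream counter and everything else on the desk where it is.

Things in the scene. Friction and masses are not known exactly. Their poses are not given: they have to be found in the camera images.
- stand: wooden wedge that carries the blue case, fixed to the desk; 195 mm long, 150 mm wide; origin at desk height, 75 mm below the middle of the case's underside; x towards its high far side, z up. Its top slopes at 25 degrees, low on the robot's side; case, lid, latch and tube are mounted on it and tilted with it
- case: blue open case, 124 (x) by 132 (y) by 50 (z) mm, walls and floor 6 mm; origin at the middle of its underside. This is the tilted frame used below: z, the case's normal, leans 25 degrees from vertical towards the robot's side; x points up the slope to the hinge; y is level, across
- tube_floor (a point): centre of the floor of the white tube in the case (case frame: x -8, z 6 mm); axes as the case, z is the tube's axis. Tube 48 mm in inner diameter, 34 mm high plus a flared mouth to 39 mm; a red line 28 mm above the floor marks two counters. Its +y and -y sides are open to the floor in slots 34 mm wide, for fingers; case walls stand 60 mm (y), 48 (-x) and 64 mm (+x) from the axis, to 44 mm above this floor
- lid_hinge (a point): middle of the lid's hinge axis, on the upper rim of the case's far (high) side: case frame x 62, z 50 mm; the axis runs along the case's y
- lid_edge (a point): middle of the lid's free front edge, half way through its thickness; moves with the lid. The lid is a flat blue plate, 124 mm from hinge to edge, 132 mm wide, 8 mm thick, its lower face level with the hinge axis. Open, it leans 12 degrees from vertical towards the robot's side and hangs partly over the tube
- lid (a joint): lid angle, rad: 0 shut, 1.8 fully open. A spring throws it open when the latch lets go (in about 1 s) and holds it open; pushing it shut takes about 3 N at the free edge, and at the end 8 to 14 N on the front of the lid to snap it past the latch tooth; only the latch holds it shut (it then reads up to 0.03)
- button_top (a point): centre of the top of the red thumb pad of the latch, at the case's low front (robot's side); pad 34 mm (x) by 32 mm (y), facing along the case's z and pressed along its -z; a steel tooth bar stands up from 23 mm beside this point towards the case, 37 mm higher. The pad lets the lid go after about 4 mm and 4 N, and stops at 8 mm
- latch (a joint): latch angle, rad: 0 at rest, grows as the pad is pressed, stop at 0.3; the lid is released at about 0.13; a spring returns it
- red_a: red game counter, a solid disc 44 mm in diameter and 14 mm thick, 30 g, lying flat on the desk at the start; origin at the centre of its underside, z up through it
- red_b: red game counter, a solid disc 44 mm in diameter and 14 mm thick, 30 g, lying flat on the desk at the start; origin at the centre of its underside, z up through it; the same as the other red one, either may go in first
- red_a_mid (a point): centre of the first red counter's volume, 7 mm above its underside
- red_b_mid (a point): centre of the second red counter's volume
- cream: cream game counter, a solid disc 44 mm in diameter and 14 mm thick, 30 g, lying flat on the desk at the start; origin at the centre of its underside, z up through it. A spare: not to be moved
- pawn: small turned wooden pawn, 28 mm in diameter and 54 mm high, standing among the counters; origin under its centre. Not to be moved
- mug: white mug, 80 mm in diameter, 95 mm high; origin under its centre. Not to be moved
- pen_pot: dark round pot, 76 mm in diameter, 100 mm high; origin under its centre. Not to be moved
- tin: green flat tin, 110 by 75 by 35 mm; origin under its centre. Not to be moved
- weight: brass paperweight, a cylinder 60 mm in diameter, 30 mm high; origin under its centre. Not to be moved
- notebook: dark notebook, 210 by 148 by 16 mm, lying flat; origin under its centre. Not to be moved
Things that resemble listed ones, but are neither listed nor needed, are in the scene too. There is more than one size of the stand; the one meant has the size given above. What is shaped like the red_a but pink is not meant.

How it is judged:
By the outcome, as a careful person would: the job done as asked, in the order asked, and still so for the second after the job is handed in, with the robot touching nothing.
It also fails if it takes over 72 s, if anything falls off the work surface, if the arm or the gripper's body presses on something with over 40 N, if the wrist force passes 120 N, or if a joint passes its speed limit or range.

ROBOT

A 6-joint arm with a two-finger parallel gripper is mounted at the origin on the work surface. World frame = base frame: x ahead of the robot, y to its left, z up, the work surface at z = 0. Lengths are in m, angles in rad, forces in N, time in s.
With the tool pointing down it reaches from about 0.3 to 0.825 m from the base axis. Payload 5.4 kg.
Tool frame: the origin (TCP) lies on the mounting face of the last link; the fingertips stand 190 mm ahead of it and the grasp point (between the pads) lies 171 mm ahead of it; z points along the fingers, y is the direction in which the jaws open and shut (so a half turn about z gives the same grasp; the last joint's range is limited). The gripper opens to 92 mm and grips with 3 to 60 N. Pads are 20 mm wide; open, the fingers measure 128 mm over their backs; the gripper's body (75 mm by 189 mm) begins 69 mm behind the grasp point.
Start: joints at [-1.378, 0.158, 1.597, -0, 1.386, -0.21], TCP at [0.225, -0.529, 0.405] pointing down, gripper open.
Joint ranges: [-2.91, 2.91], [-0.94, 2.29], [0.18, 2.7], [-1.29, 4.43], [0.17, 2.64], [-3, 3]. Speed limits (rad/s): [2.57, 2.57, 3.14, 3.14, 3.14, 3.14].

INTERFACE

Orientations are given as a unit quaternion [x, y, z, w].
In Python, from rig import monitor, viewer, job gives the robot as it stands.
- The arm moves only by the tool apply_moves, never from a script. Its argument "steps" is a list of rows, each a list of 6 numbers: the shift along the tool's x, y, z in m, then the turn, a rotation vector about the tool's x, y, z in degrees. In form: [[dx, dy, dz, rx, ry, rz], ...]. A call has 1 to 5 rows; each row shifts and turns the pose as measured when the row begins, along the tool's axes as they then stand; what a row does not reach is not made up. A row lasts 1/12 s, in which the tool goes at most 41.7 mm and 7.16 degrees, less where a joint would pass 70% of its speed; a pose out of reach is approached as far as the arm can. A call with a gripper value outside its range is refused whole. "fingers" is the closure, from 0 (fully open) to 1 (shut), set as the call begins (left out, the last holds). The fingers move at their own pace and stop on an object; "newtons" is the grip in N (left out, the last holds). Time passes only in rows, so rows that do not move let the fingers close. It gives the time, the measured TCP pose, the force and the opening at its end, in the units of the state.
- monitor.get_state(): the state, without advancing time (a new reading comes with each control period).
- viewer.camera(name): name is "scene" or "top" or "wrist"; returns the picture (400x640x3 uint8, red, green, blue); there is no depth.
- viewer.camera_info(name): a dict with "K" (3x3 intrinsics, pixels), "k1" (the pictures are not rectified: a ray, as slopes to the right and down, at radius r is drawn at 1 + k1 r^2 times it, then the intrinsics apply), "rvec" (rotation vector, rad) and "tvec" (3), from world to camera coordinates, as OpenCV has them. Camera axes: x right, y down, z forward; pixel columns grow to the right and rows downward; lengths in m; the calibration is good to about 2 mm. A picture is of the moment at which its call begins: read the wrist's pose just before it. camera_info takes no time and is no camera call; for the wrist camera it gives the pose at the moment of the call.
- job.sign_off(): hands the job in, once; it reports no verdict.
The state is a dict: "clock": time; "q": joint angles; "joint_vel": joint speeds; "effort": joint torques, N m; "tool_pos": TCP position; "tool_rot": TCP orientation; "ft_force": force on the tool from outside, world axes, zero at the start; "moment": the same for the moment, N m; "grip_width": finger opening in m.
Only numpy, scipy, OpenCV 4.12 (cv2) and the standard library are available. Lean on these libraries where they do the work, as an engineer would, in place of code of your own. Each camera call takes 0.05 s, during which the arm holds its last target. There are 200 camera calls.

## Working session

There is one attempt and no reset: what is moved stays moved. The work goes in short steps, Python scripts to look and compute and a tool call to move; the robot and the scene stay as the last step left them, time stands still between calls to the robot, and variables do not carry over. Pictures are saved under pics/ and viewed, about 8 in all and at most 12, crops included, and the job is handed in when it is done.

Besides the shell and the picture viewer there is one more tool, called after "Emit:" as a command line: name --pt "numbers of a row" for each row, then --argument value for the rest. apply_moves: Moves the arm, as the interface text tells. Its arguments: {"type":"object","properties":{"steps":{"type":"array"},"fingers":{"type":"number"},"newtons":{"type":"number"}},"required":["steps"]}

```bash
ls; mkdir -p pics
python3 - <<'E'
from rig import monitor, viewer, job
import cv2
s=monitor.get_state(); print(s)
for n in ("scene","top"):
    im=viewer.camera(n); cv2.imwrite(f"pics/{n}0.png",im[:,:,::-1])
    print(n,viewer.camera_info(n))
a=cv2.imread("pics/scene0.png")
E
```

```text
pics
{'clock': 0.0, 'q': array([-1.37809838e+00,  1.59049216e-01,  1.59820545e+00,  1.15435276e-05,
        1.38620471e+00, -2.10093797e-01]), 'joint_vel': array([-0.00216401,  0.00065244, -0.00069139, -0.00127668, -0.00086584,
        0.00076028]), 'effort': array([ 6.48986152e-04, -3.85577989e+01, -3.22106409e+01,  7.01493630e-02,
        3.80139810e-02, -1.51468698e-04]), 'tool_pos': array([ 0.2253252 , -0.52871628,  0.40373192]), 'tool_rot': array([ 9.79788092e-01,  2.00036054e-01,  1.37907049e-05, -9.33276379e-04]), 'ft_force': array([ 0.11223985,  0.19656861, -0.66905127]), 'moment': array([ 0.02305759, -0.01389993,  0.00774848]), 'grip_width': 0.0917902799356592}
scene {'K': array([[451.88174963,   0.        , 319.28827869],
       [  0.        , 451.88174963, 191.47248484],
       [  0.        ,   0.        ,   1.        ]]), 'k1': -0.06354592353527602, 'rvec': array([ 2.16476908,  0.8162496 , -0.36706766]), 'tvec': array([-0.43586236, -0.13640812,  1.61716805])}
top {'K': array([[398.04775232,   0.        , 318.32681767],
       [  0.        , 398.04775232, 198.34930494],
       [  0.        ,   0.        ,   1.        ]]), 'k1': -0.05192336654145158, 'rvec': array([ 2.12616268, -2.14993187,  0.14942418]), 'tvec': array([0.03192742, 0.54852739, 1.19722751])}
```

View pics/top0.png

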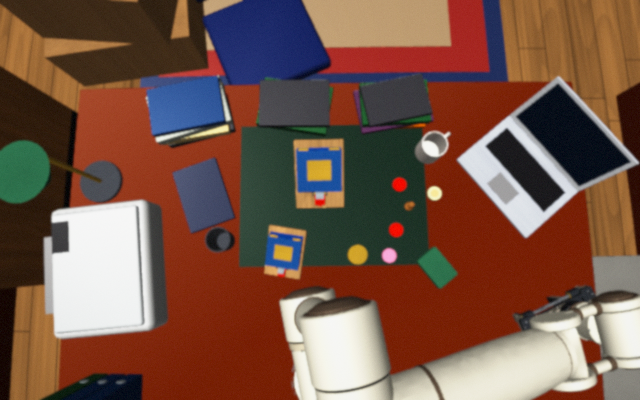

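View pics/scene0.png

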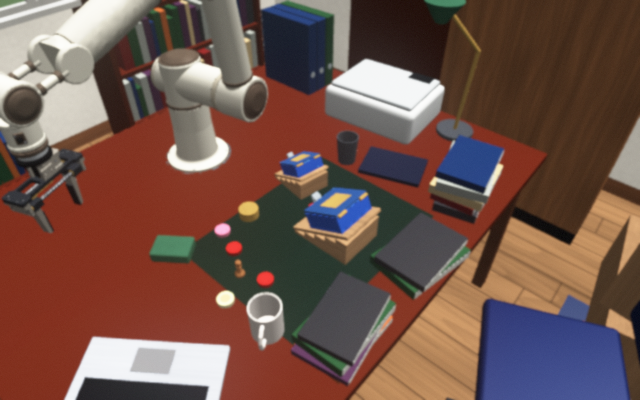

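```bash
cat > h.py <<'E'
import numpy as np, cv2
from scipy.spatial.transform import Rotation as R
from scipy.optimize import least_squares
def cal(i): return i["K"],i["k1"],R.from_rotvec(i["rvec"]).as_matrix(),np.array(i["tvec"])
def proj(P,i):
    K,k,Rm,t=cal(i); c=np.atleast_2d(P)@Rm.T+t; s=c[:,:2]/c[:,2:]
    s=s*(1+k*(s**2).sum(1,keepdims=True)); return s@K[:2,:2].T+K[:2,2]
def ray(px,i):
    K,k,Rm,t=cal(i); d=(np.atleast_2d(px)-K[:2,2])/np.diag(K)[:2]; s=d.copy()
    for _ in range(20): s=d/(1+k*(s**2).sum(1,keepdims=True))
    return -Rm.T@t,np.c_[s,np.ones(len(s))]@Rm
def onz(px,z,i):
    o,d=ray(px,i); return o+d*((z-o[2])/d[:,2])[:,None]
E
python3 - <<'E'
import cv2,numpy as np
a=cv2.imread("pics/top0.png");b=cv2.imread("pics/scene0.png")
A=cv2.resize(a[130:215,285:355],None,fx=6,fy=6,interpolation=cv2.INTER_CUBIC)   # 420x510
B=cv2.resize(b[180:265,285:390],None,fx=3.6,fy=3.6,interpolation=cv2.INTER_CUBIC) #378x306
C=np.zeros((600,800,3),np.uint8);C[:510,:420]=A;C[:306,422:800]=B
# counters by colour
from h import *
from rig import viewer
it=viewer.camera_info("top"); isc=viewer.camera_info("scene")
for n,im,i in(("top",a,it),("scene",b,isc)):
    r=im.astype(int); m=((r[:,:,2]>190)&(r[:,:,1]<60)&(r[:,:,0]<60)).astype(np.uint8)
    k,l,st,c=cv2.connectedComponentsWithStats(m)
    for j in range(1,k):
        if st[j,4]>20: print(n,c[j],st[j],onz(c[j],.012,i))
for p in ((434.5,193.5),(409,206),(389,256),(358,254)): print(p,onz(p,.014,it))
D=cv2.resize(a[170:245,380:450],None,fx=5,fy=5)[:290,:378]; C[310:600,422:800][:D.shape[0],:D.shape[1]]=D
cv2.imwrite("pics/c1.png",C)
E
```

```text
top [399.05223881 183.97761194] [393 178  13  13 134] [[ 0.59679344 -0.2329915   0.012     ]]
top [319.64285714 202.        ] [316 200   9   6  42] [[0.5415296  0.02206264 0.012     ]]
top [395.80714286 229.46428571] [390 223  13  14 140] [[ 0.45127897 -0.21689737  0.012     ]]
scene [232.43333333 249.93333333] [226 245  15   8  30] [[ 0.45507735 -0.22555448  0.012     ]]
scene [265.20689655 282.37931034] [257 279  16   6  29] [[ 0.60493762 -0.24269251  0.012     ]]
(434.5, 193.5) [[ 0.56422243 -0.34477033  0.014     ]]
(409, 206) [[ 0.52501896 -0.26133072  0.014     ]]
(389, 256) [[ 0.36872169 -0.19222016  0.014     ]]
(358, 254) [[ 0.37610013 -0.09575968  0.014     ]]
```

View pics/c1.png

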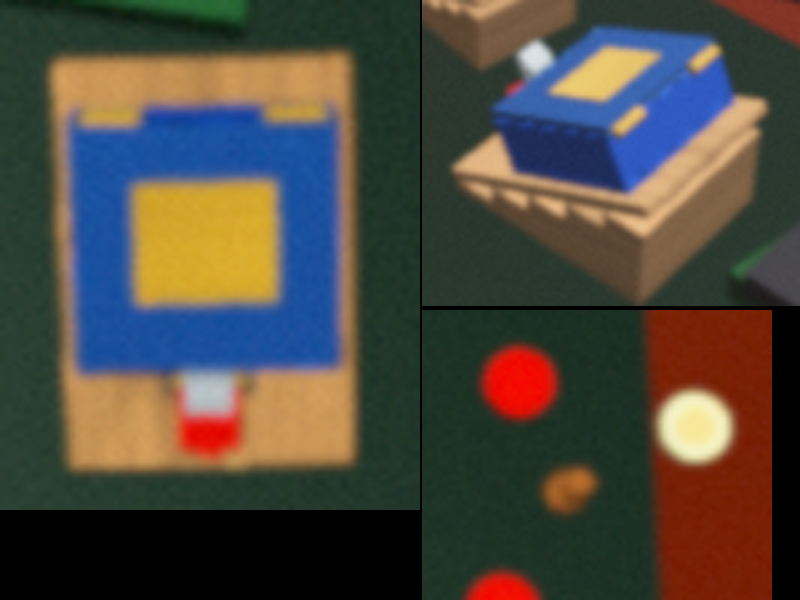

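```bash
cat >> h.py <<'E'
def caseT(p):
    Rm=R.from_euler('z',p[2])*R.from_euler('y',-25,degrees=True)
    return Rm,np.array([p[0],p[1],.075])
def cw(p,P):
    Rm,t=caseT(p); return Rm.apply(np.atleast_2d(P)/1000.)+t
E
python3 - <<'E'
from h import *
from rig import viewer
it=viewer.camera_info("top"); isc=viewer.camera_info("scene")
L=[(-62,66,58),(-62,-66,58),(62,66,58),(62,-66,58)]
tp=np.array([(78,374),(341,368),(70,107),(337,104)])/6+[285-.42,130-.42]
sp=(np.array([(595,28),(495,110),(720,42),(617,130)])-[422,0])/3.6+[285-.36,180-.36]
for w in((1,1),(1,0),(0,1)):
    f=lambda p:np.r_[w[0]*(proj(cw(p,L),it)-tp).ravel(),w[1]*(proj(cw(p,L),isc)-sp).ravel()]
    r=least_squares(f,[.6,.02,0]); print(w,r.x,np.round(r.fun,1))
p=least_squares(lambda p:np.r_[(proj(cw(p,L),it)-tp).ravel(),(proj(cw(p,L),isc)-sp).ravel()],[.6,.02,0]).x
# button visible centre check
print(proj(cw(p,[(-85,0,17),(-62,0,58)]),it))
E
```

```text
(1, 1) [0.64487425 0.0226771  0.02253793] [-0.1 -0.9  0.5 -1.5 -0.8  2.1  0.4  1.   2.   0.2 -0.   1.2  0.  -1.
 -1.3  0.3]
(1, 0) [0.6454563  0.02229153 0.00660845] [-0.4 -1.5  0.2 -1.3 -0.5  1.6  0.7  1.2  0.   0.   0.   0.   0.  -0.
 -0.   0. ]
(0, 1) [0.64408146 0.02344151 0.04147821] [ 0.  -0.   0.  -0.  -0.   0.  -0.   0.   1.3  0.1 -0.1  1.4 -0.3 -1.6
 -0.8  0.1]
[[319.87460159 193.90979872]
 [319.70912399 190.20040254]]
```

```bash
cat >> h.py <<'E'
def tilt(yaw,t,extra=0):
    # tool pointing down-forward, t deg from vertical towards +x, jaws along y (yaw: case yaw rad)
    return R.from_euler('z',yaw)*R.from_euler('y',-t,degrees=True)*R.from_euler('x',180,degrees=True)
def plan(p1,R1,n=None,p0=None,R0=None,v=.038):
    from rig import monitor
    s=monitor.get_state()
    p0=s["tool_pos"] if p0 is None else p0; R0=R.from_quat(s["tool_rot"]) if R0 is None else R0
    w=(R0.inv()*R1).as_rotvec(degrees=True); d=np.linalg.norm(np.array(p1)-p0)
    n=n or int(np.ceil(max(d/v,np.linalg.norm(w)/7,1)))
    rows=[]
    for k in range(n):
        Rk=R0*R.from_rotvec(w*k/n,degrees=True)
        dl=Rk.inv().apply((np.array(p1)-p0)/n)
        rows.append([round(float(x),4) for x in dl]+[round(float(x),1) for x in w/n])
    for k in range(0,n,5): print(str(rows[k:k+5]).replace(" ",""))
def tcp(tip,R1,back=0): return np.array(tip)-R1.apply([0,0,.19+back])
E
python3 - <<'E'
from h import *
from rig import viewer,monitor
i=viewer.camera_info("wrist"); s=monitor.get_state()
K,k,Rm,t=cal(i); Rt=R.from_quat(s["tool_rot"])
print(K,k,"cam in tool",Rt.inv().apply(-Rm.T@t-s["tool_pos"]),"cam axes in tool\n",Rt.inv().as_matrix()@Rm.T)
R1=tilt(.015,35); p=tcp((.559,.021,.054),R1,.12); print(p)
plan(p,R1)
E
```

```text
[[317.61824019   0.         314.74958636]
 [  0.         317.61824019 200.96879324]
 [  0.           0.           1.        ]] -0.0639037002787436 cam in tool [ 0.08392173 -0.00036427  0.02039007] cam axes in tool
 [[-9.79953970e-05 -9.55644614e-01 -2.94522262e-01]
 [ 9.99999945e-01 -4.36894489e-07 -3.31308999e-04]
 [ 3.16484985e-04 -2.94522278e-01  9.55644561e-01]]
[0.38121131 0.01833297 0.30793713]
[[0.0224,-0.0276,0.006,-0.4,2.2,1.3],[0.0215,-0.0282,0.0067,-0.4,2.2,1.3],[0.0205,-0.0287,0.0072,-0.4,2.2,1.3],[0.0196,-0.0293,0.0078,-0.4,2.2,1.3],[0.0186,-0.0298,0.0083,-0.4,2.2,1.3]]
[[0.0176,-0.0303,0.0087,-0.4,2.2,1.3],[0.0165,-0.0307,0.0091,-0.4,2.2,1.3],[0.0154,-0.0312,0.0095,-0.4,2.2,1.3],[0.0143,-0.0316,0.0098,-0.4,2.2,1.3],[0.0132,-0.032,0.0101,-0.4,2.2,1.3]]
[[0.0121,-0.0324,0.0104,-0.4,2.2,1.3],[0.0109,-0.0327,0.0105,-0.4,2.2,1.3],[0.0097,-0.033,0.0107,-0.4,2.2,1.3],[0.0086,-0.0333,0.0108,-0.4,2.2,1.3],[0.0074,-0.0336,0.0108,-0.4,2.2,1.3]]
[[0.0062,-0.0338,0.0108,-0.4,2.2,1.3]]
```

Emit:
apply_moves --pt "0.0224 -0.0276 0.006 -0.4 2.2 1.3" --pt "0.0215 -0.0282 0.0067 -0.4 2.2 1.3" --pt "0.0205 -0.0287 0.0072 -0.4 2.2 1.3" --pt "0.0196 -0.0293 0.0078 -0.4 2.2 1.3" --pt "0.0186 -0.0298 0.0083 -0.4 2.2 1.3" --fingers 1 --newtons 30

```text
clock: 0.52
tool_pos: [0.2739, -0.3566, 0.3708]
tool_rot: [0.985, 0.137, 0.1, -0.003]
ft_force: [1.4, 0.4, 0.0]
grip_width: 0.0604
```

Emit:
apply_moves --pt "0.0176 -0.0303 0.0087 -0.4 2.2 1.3" --pt "0.0165 -0.0307 0.0091 -0.4 2.2 1.3" --pt "0.0154 -0.0312 0.0095 -0.4 2.2 1.3" --pt "0.0143 -0.0316 0.0098 -0.4 2.2 1.3" --pt "0.0132 -0.032 0.0101 -0.4 2.2 1.3"

```text
clock: 0.93
tool_pos: [0.3246, -0.1769, 0.3391]
tool_rot: [0.977, 0.073, 0.201, -0.007]
ft_force: [0.7, 0.3, -0.9]
grip_width: 0.0275
```

Emit:
apply_moves --pt "0.0121 -0.0324 0.0104 -0.4 2.2 1.3" --pt "0.0109 -0.0327 0.0105 -0.4 2.2 1.3" --pt "0.0097 -0.033 0.0107 -0.4 2.2 1.3" --pt "0.0086 -0.0333 0.0108 -0.4 2.2 1.3" --pt "0.0074 -0.0336 0.0108 -0.4 2.2 1.3"

```text
clock: 1.35
tool_pos: [0.3756, 0.0022, 0.3112]
tool_rot: [0.954, 0.007, 0.3, -0.009]
ft_force: [0.3, -0.1, -0.4]
grip_width: 0.0001
```

Run:
```python
from h import *
from rig import viewer,monitor
s=monitor.get_state(); i=viewer.camera_info("wrist"); im=viewer.camera("wrist")
np.save("w1.npy",i,allow_pickle=True)
print(s["clock"],s["tool_pos"],s["tool_rot"],tilt(.015,35).as_quat(),s["grip_width"])
cv2.imwrite("pics/w1.png",im[:,:,::-1]); print(i["tvec"],viewer.camera_info("wrist")["tvec"])
```

```text
1.35 [0.3756252  0.00222033 0.31123057] [ 0.95398368  0.00722135  0.29962579 -0.00934777] [ 0.95369013  0.00715281  0.30069734 -0.00225527] 0.00012749706898170226
[-2.80200508e-04  5.38426898e-01  1.87343960e-01] [0.00453265 0.53756848 0.18625896]
```

View pics/w1.png

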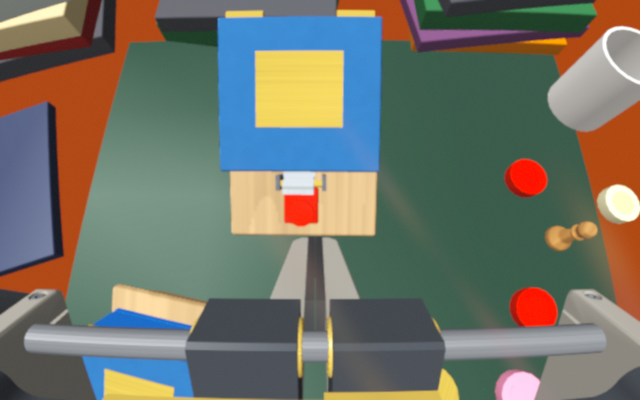

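Run:
```python
import cv2
a=cv2.imread("pics/w1.png")
cv2.imwrite("pics/c2.png",cv2.resize(a[5:245,205:395],None,fx=2.5,fy=2.5,interpolation=cv2.INTER_CUBIC))
from h import *
im=a.astype(int); m=((im[:,:,2]>190)&(im[:,:,1]<70)&(im[:,:,0]<70)).astype(np.uint8)
i=np.load("w1.npy",allow_pickle=True).item()
k,l,st,c=cv2.connectedComponentsWithStats(m)
for j in range(1,k):
    if st[j,4]>100: print(c[j],st[j],onz(c[j],.010,i))
```

```text
[527.73228346 176.37007874] [ 509  159   38   36 1016] [[ 0.59537673 -0.23430527  0.01      ]]
[300.80224719 208.84044944] [285 188  32  37 890] [[0.55276712 0.02548304 0.01      ]]
[535.51219512 307.59832317] [ 515  288   42   38 1312] [[ 0.45104329 -0.21720072  0.01      ]]
```

View pics/c2.png

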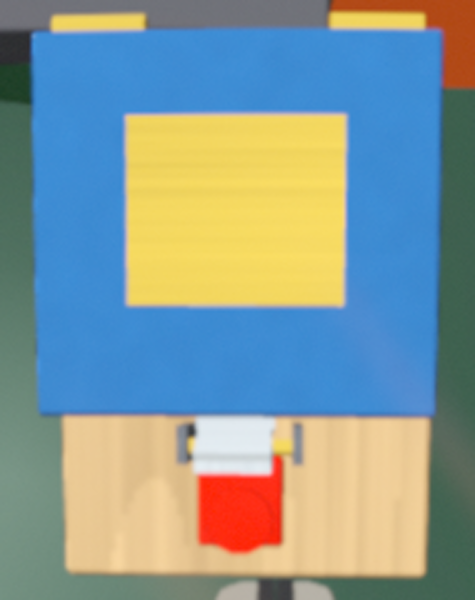

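Run:
```python
from h import *
i=np.load("w1.npy",allow_pickle=True).item()
L=[(-62,66,58),(-62,-66,58),(62,66,58),(62,-66,58)]
u=lambda a:np.array(a)/2.5+[204.7,4.7]
wp=u([(40,415),(433,415),(33,33),(441,31)])
from rig import viewer
it=viewer.camera_info("top"); isc=viewer.camera_info("scene")
tp=np.array([(78,374),(341,368),(70,107),(337,104)])/6+[285-.42,130-.42]
sp=(np.array([(595,28),(495,110),(720,42),(617,130)])-[422,0])/3.6+[285-.36,180-.36]
r=least_squares(lambda p:(proj(cw(p,L),i)-wp).ravel(),[.645,.02,0]);print(r.x,np.round(r.fun,1))
f=lambda p:np.r_[(proj(cw(p,L),i)-wp).ravel(),(proj(cw(p,L),it)-tp).ravel(),(proj(cw(p,L),isc)-sp).ravel()]
r2=least_squares(f,[.645,.02,0],loss='soft_l1');print(r2.x,np.round(r2.fun,1))
# free height/tilt
def g(q):
    Rm=R.from_euler('z',q[2])*R.from_euler('y',-q[4],degrees=True)
    return proj(Rm.apply(np.array(L)/1000)+[q[0],q[1],q[3]],i)
r3=least_squares(lambda q:(g(q)-wp).ravel(),[.645,.02,0,.075,25],x_scale=[.01,.01,.01,.01,1]);print(r3.x,np.round(r3.fun,1))
p=r.x
# pad front edge & tooth top: intersect rays with case y-plane -> for candidate pad z, x
Rm,t=caseT(p)
for nm,q in(("front",(240,546)),("L",(198,520)),("Rr",(282,520)),("toothfront",(233,474)),("standfront",(246,573))):
    o,d=ray(u([q]),i); o=Rm.inv().apply(o-t)*1000;d=Rm.inv().apply(d)[0]
    print(nm,[np.round(o+d*(z-o[2])/d[2],1).tolist() for z in(0,5,10,15,20,55)])
```

```text
[0.63859579 0.02282755 0.0079049 ] [-1.2  0.8  1.2  1.5 -1.4 -1.4  1.3 -1.9]
[0.63974925 0.02292878 0.01221965] [-0.8 -0.2  1.5 -0.2 -1.6 -2.2  0.9 -3.2 -0.4  0.5  0.2  0.5 -0.8  3.6
  0.5  3.   1.1 -0.6 -1.3  0.  -1.3 -1.7 -3.  -0.7]
[6.40907560e-01 2.31122199e-02 8.36357372e-03 7.12253116e-02
 2.47627908e+01] [ 0.1 -0.3  0.1  0.4  0.   0.2 -0.2 -0.3]
front [[-116.6, 2.1, 0.0], [-115.6, 1.8, 5.0], [-114.6, 1.4, 10.0], [-113.6, 1.1, 15.0], [-112.6, 0.8, 20.0], [-105.6, -1.3, 55.0]]
L [[-105.9, 19.2, 0.0], [-105.1, 18.7, 5.0], [-104.2, 18.1, 10.0], [-103.4, 17.5, 15.0], [-102.6, 16.9, 20.0], [-96.8, 12.9, 55.0]]
Rr [[-105.6, -15.1, 0.0], [-104.8, -15.1, 5.0], [-104.0, -15.2, 10.0], [-103.1, -15.2, 15.0], [-102.3, -15.3, 20.0], [-96.5, -15.5, 55.0]]
toothfront [[-86.9, 4.9, 0.0], [-86.4, 4.5, 5.0], [-85.8, 4.2, 10.0], [-85.3, 3.8, 15.0], [-84.8, 3.5, 20.0], [-81.0, 1.0, 55.0]]
standfront [[-127.9, -0.4, 0.0], [-126.7, -0.7, 5.0], [-125.5, -0.9, 10.0], [-124.3, -1.2, 15.0], [-123.2, -1.5, 20.0], [-115.0, -3.4, 55.0]]
```

```bash
sed -i 's/\.075\])/.073])/' h.py
cat >> h.py <<'E'
P=(.6405,.0230,.0085)
E
python3 - <<'E'
from h import *
R1=tilt(P[2],35)
p=tcp(cw(P,(-100,1,34))[0],R1); plan(p,R1)
print("press dir per 10mm in tool:",R1.inv().apply(caseT(P)[0].apply([0,0,-.01])))
E
```

```text
[[-0.0035,-0.0032,0.0351,-0.5,0.1,0.1],[-0.0036,-0.0035,0.0351,-0.5,0.1,0.1],[-0.0036,-0.0038,0.0351,-0.5,0.1,0.1]]
press dir per 10mm in tool: [-1.73648178e-03 -1.21695005e-18  9.84807753e-03]
```

Emit:
apply_moves --pt "-0.0035 -0.0032 0.035 -0.5 0.1 0.1" --pt "-0.0036 -0.0035 0.035 -0.5 0.1 0.1" --pt "-0.0036 -0.0038 0.035 -0.5 0.1 0.1" --pt "0 0 0 0 0 0"

```text
clock: 1.73
tool_pos: [0.427, 0.0308, 0.216]
tool_rot: [0.953, 0.014, 0.304, -0.003]
ft_force: [-3.9, -0.2, -0.3]
grip_width: 0.0003
```

```bash
cat >> h.py <<'E'
def where(p=P):
    from rig import monitor
    s=monitor.get_state(); Rt=R.from_quat(s["tool_rot"]); tip=s["tool_pos"]+Rt.apply([0,0,.19])
    Rm,t=caseT(p); print("t",s["clock"],"tip",np.round(tip*1000,1),"case",np.round(Rm.inv().apply(tip-t)*1000,1),"F",np.round(s["ft_force"],1),"w",round(s["grip_width"]*1000,1),"tilt/rel",np.round((tilt(p[2],0).inv()*Rt).as_rotvec(degrees=True),1),"q",np.round(s["q"],2))
E
python3 - <<'E'
from h import *
from rig import viewer
where(); cv2.imwrite("pics/w2.png",viewer.camera("wrist")[:,:,::-1]); np.save("w2.npy",viewer.camera_info("wrist"),allow_pickle=True)
E
```

```text
t 1.7333 tip [536.9  33.4  61. ] case [-98.9  11.2  32.9] F [-3.9 -0.2 -0.3] w 0.3 tilt/rel [ 0.1 35.3 -1.2] q [-0.27 -0.13  2.36  0.5   0.35  0.85]
```

View pics/w2.png

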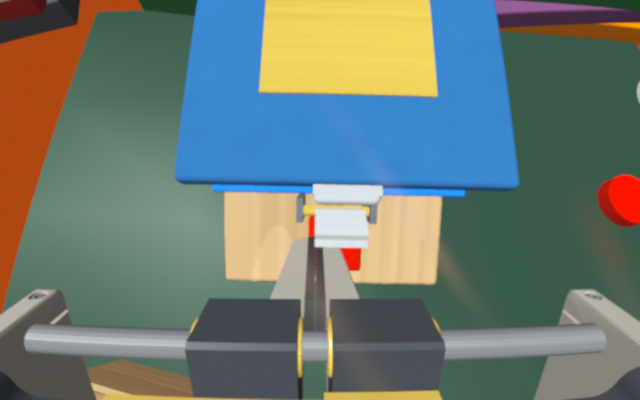

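Emit:
apply_moves --pt "0 0.01 0 0 0 0" --pt "0 0 0 0 0 0" --pt "0 0 0 0 0 0"

```text
clock: 2.03
tool_pos: [0.4278, 0.0195, 0.2252]
tool_rot: [0.951, 0.015, 0.31, -0.002]
ft_force: [0.5, 0.0, 0.2]
grip_width: 0.0005
```

Run:
```python
from h import *
from rig import viewer
where(); 
a=viewer.camera("wrist")[:,:,::-1]; b=viewer.camera("scene")[:,:,::-1]
B=cv2.resize(np.ascontiguousarray(b[150:270,260:420]),None,fx=3,fy=3,interpolation=cv2.INTER_CUBIC)
C=np.zeros((580,800,3),np.uint8);C[:360,:480]=B;C[:400,480:]=a[:,150:470];cv2.imwrite("pics/c3.png",C)
```

```text
t 2.0333 tip [539.7  21.8  71.6] case [-91.9  -0.3  41.3] F [0.5 0.  0.2] w 0.5 tilt/rel [ 0.  36.1 -1.3] q [-0.3  -0.15  2.36  0.53  0.38  0.8 ]
```

View pics/c3.png

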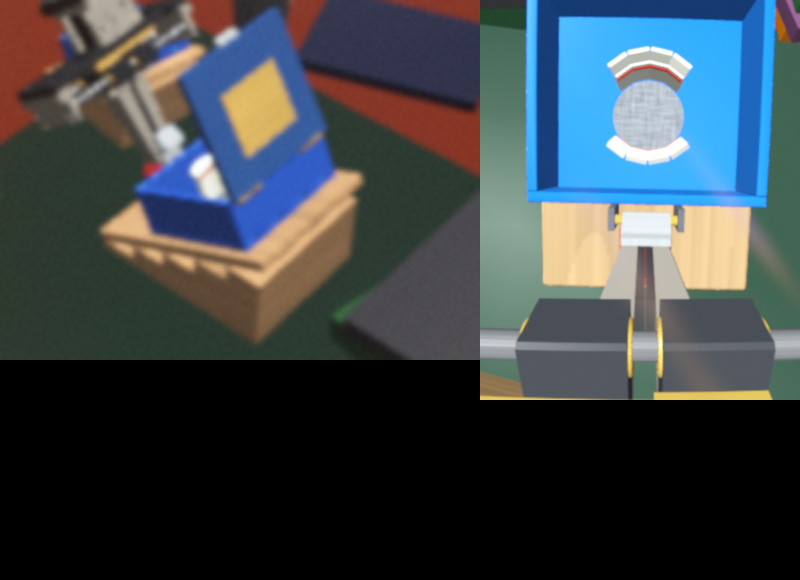

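Run:
```python
from h import *
from rig import viewer
where(); i=viewer.camera_info("wrist")
L=[(-8,0,6),(56,60,6),(56,-60,6),(-62,66,50),(-62,-66,50)]
w=np.array([(318,117),(230,17),(412,20),(197,204),(437,206)])
print(np.round(proj(cw(P,L),i)-w,1))
def g(q):
    Rm=R.from_euler('z',q[2])*R.from_euler('y',-25,degrees=True)
    return (proj(Rm.apply(np.array(L)/1000)+[q[0],q[1],q[3]],i)-w).ravel()
r=least_squares(g,[.645,.02,0,.075]);print(r.x,np.round(r.fun,1))
g3=lambda q:g(np.r_[q,.075])
r=least_squares(g3,[.645,.02,0]);print(r.x,np.round(r.fun,1))
for n in("w1",):
    pass
```

```text
t 2.1333 tip [540.3  21.8  72.1] case [-91.2  -0.4  41.5] F [ 0.4 -0.3  0.6] w 0.6 tilt/rel [-0.  36.2 -1.3] q [-0.3  -0.15  2.36  0.53  0.37  0.8 ]
[[-0.4  0.2]
 [ 0.1  2.5]
 [-2.7  3.3]
 [ 0.6 -2.6]
 [-2.7  0.5]]
[0.63907359 0.02246743 0.01319608 0.07602516] [ 0.5 -0.6 -0.8  0.5 -0.8  0.8 -0.2 -1.3  1.1  0.8]
[0.63962265 0.02246547 0.01318757] [ 0.5 -0.4 -0.3  1.2 -1.3  1.5  0.6 -1.7  0.3  0.4]
```

```bash
sed -i 's/\.073\])/.075])/; s/^P=.*/P=(.6397,.0226,.0120)/' h.py
python3 - <<'E'
from h import *
from rig import monitor
s=monitor.get_state(); Rt=R.from_quat(s["tool_rot"])
p0=s["tool_pos"]+Rt.apply([0,0,-.04])
R1=tilt(P[2],0); plan((.451,-.217,.192+.10),R1,p0=p0,R0=Rt)
E
```

```text
[[0.0073,0.0339,-0.0004,0.0,-5.2,0.2],[0.0073,0.0339,-0.0011,0.0,-5.2,0.2],[0.0073,0.0339,-0.0018,0.0,-5.2,0.2],[0.0072,0.0339,-0.0024,0.0,-5.2,0.2],[0.007,0.0339,-0.0031,0.0,-5.2,0.2]]
[[0.0068,0.0338,-0.0037,0.0,-5.2,0.2],[0.0066,0.0338,-0.0043,0.0,-5.2,0.2]]
```

Emit:
apply_moves --pt "0 0 -0.04 0 0 0" --pt "0.0073 0.0339 -0.0004 0 -5.2 0.2" --pt "0.0073 0.0339 -0.0011 0 -5.2 0.2" --pt "0.0073 0.0339 -0.0018 0 -5.2 0.2" --pt "0.0072 0.0339 -0.0024 0 -5.2 0.2" --fingers 0

```text
clock: 2.55
tool_pos: [0.4276, -0.1142, 0.2837]
tool_rot: [0.991, 0.012, 0.135, 0.004]
ft_force: [1.4, 0.5, -0.3]
grip_width: 0.0314
```

Emit:
apply_moves --pt "0.007 0.0339 -0.0031 0 -5.2 0.2" --pt "0.0068 0.0338 -0.0037 0 -5.2 0.2" --pt "0.0066 0.0338 -0.0043 0 -5.2 0.2" --pt "0 0 0 0 0 0" --pt "0 0 0 0 0 0"

```text
clock: 2.97
tool_pos: [0.4478, -0.2276, 0.3144]
tool_rot: [1.0, -0.001, -0.001, 0.016]
ft_force: [0.7, -0.7, -0.4]
grip_width: 0.0652
```

```bash
cat >> h.py <<'E'
def reds(z=.0135):
    from rig import viewer
    i=viewer.camera_info("wrist"); a=viewer.camera("wrist"); cv2.imwrite("pics/wl.png",a[:,:,::-1]); im=a.astype(int)
    m=((im[:,:,0]>190)&(im[:,:,1]<70)&(im[:,:,2]<70)).astype(np.uint8)
    k,l,st,c=cv2.connectedComponentsWithStats(m)
    for j in range(1,k):
        if st[j,4]>100:
            e=cv2.minEnclosingCircle(np.argwhere(l==j)[:,::-1].astype(np.float32))
            print(st[j],np.round(e,1) if 0 else (np.round(e[0],1),round(e[1],1)),onz(e[0],z,i)[0],onz(c[j],z,i)[0])
E
python3 - <<'E'
from h import *
where(); reds(); plan((.451,-.217,.192),tilt(P[2],0))
E
```

```text
t 2.9667 tip [ 447.6 -233.6  124.5] case [-155.9 -253.9  127.4] F [ 0.7 -0.7 -0.4] w 65.2 tilt/rel [-1.8 -0.1  0.8] q [-0.7   0.06  1.89 -0.03  1.17  0.88]
[ 285    0   52   52 1478] (array([310. ,  23.1]), 28.1) [ 0.59403327 -0.23306814  0.0135    ] [ 0.59219799 -0.23500285  0.0135    ]
[ 270  173   47   45 1658] (array([292.7, 194.3]), 23.4) [ 0.45129395 -0.21635936  0.0135    ] [ 0.45085411 -0.21621242  0.0135    ]
[[0.0008,-0.0036,0.0306,0.5,0.0,-0.2],[0.0008,-0.0034,0.0306,0.5,0.0,-0.2],[0.0008,-0.0031,0.0307,0.5,0.0,-0.2],[0.0008,-0.0029,0.0307,0.5,0.0,-0.2]]
```

Emit:
apply_moves --pt "0.0008 -0.0036 0.025 0.5 0 -0.2" --pt "0.0008 -0.0034 0.025 0.5 0 -0.2" --pt "0.0008 -0.0031 0.025 0.5 0 -0.2" --pt "0.0008 -0.0029 0.025 0.5 0 -0.2" --pt "0 0 0 0 0 0"

```text
clock: 3.43
tool_pos: [0.4509, -0.2115, 0.2182]
tool_rot: [1.0, 0.007, 0.007, 0.003]
ft_force: [-0.6, 0.0, -0.2]
grip_width: 0.0922
```

Run:
```python
from h import *
where(); plan((.451,-.2165,.1925),tilt(P[2],0))
```

```text
t 3.4333 tip [ 453.7 -212.6   28.2] case [-190.9 -232.9   37.4] F [-0.6  0.  -0.2] w 92.2 tilt/rel [-0.3  0.8 -0.1] q [-0.68  0.2   1.96  0.01  0.97  0.87]
[[-0.0004,0.0048,0.0257,0.3,-0.8,0.1]]
```

Emit:
apply_moves --pt "-0.0002 0.0025 0.013 0.15 -0.6 0" --pt "-0.0002 0.0025 0.0115 0.15 -0.3 0" --pt "0 0 0 0 0 0"

```text
clock: 3.68
tool_pos: [0.4503, -0.2138, 0.1958]
tool_rot: [1.0, 0.009, 0.001, 0.001]
ft_force: [-0.0, 0.2, 0.3]
grip_width: 0.0919
```

Run:
```python
from h import *
where(); plan((.451,-.2165,.1925),tilt(P[2],0))
```

```text
t 3.6833 tip [ 450.6 -214.2    5.8] case [-203.2 -234.5   18.4] F [-0.   0.2  0.3] w 91.9 tilt/rel [-0.1  0.1 -0.3] q [-0.69  0.24  1.96 -0.    0.94  0.87]
[[0.0006,0.0027,0.0033,0.1,-0.1,0.3]]
```

Emit:
apply_moves --pt "0.0005 0.003 0.0035 0 0 0.2" --pt "0 0 0 0 0 0" --pt "0 0 0 0 0 0" --pt "0 0 0 0 0 0" --pt "0 0 0 0 0 0" --fingers 1 --newtons 15

```text
clock: 4.1
tool_pos: [0.4523, -0.2175, 0.1968]
tool_rot: [1.0, 0.007, 0.004, 0.004]
ft_force: [0.8, -0.2, 0.4]
grip_width: 0.0607
```

Emit:
apply_moves --pt "0 0 0 0 0 0" --pt "0 0 0 0 0 0" --pt "0 0 0 0 0 0" --pt "0 0 0 0 0 0"

```text
clock: 4.43
tool_pos: [0.4527, -0.2179, 0.1979]
tool_rot: [1.0, 0.007, 0.005, 0.004]
ft_force: [-0.0, -0.1, -0.7]
grip_width: 0.0432
```

Run:
```python
from h import *
where(); 
from rig import monitor
s=monitor.get_state(); R0=R.from_quat(s["tool_rot"])
p0=s["tool_pos"]+R0.apply([0,0,-.12])
R1=tilt(P[2],25); p=tcp(cw(P,(-8,0,6+75))[0],R1); print(p)
plan(p+[-.05,0,.03],R1,p0=p0,R0=R0)
```

```text
t 4.4333 tip [ 454.6 -219.4    7.9] case [-198.7 -239.8   18.7] F [-0.  -0.1 -0.7] w 43.2 tilt/rel [-0.5  0.5 -0.1] q [-0.69  0.24  1.95 -0.    0.93  0.87]
[0.51792876 0.02113867 0.31722846]
[[0.0028,-0.0339,-0.0044,0.1,3.5,0.0],[0.0031,-0.0339,-0.0042,0.1,3.5,0.0],[0.0033,-0.0339,-0.004,0.1,3.5,0.0],[0.0035,-0.0339,-0.0037,0.1,3.5,0.0],[0.0037,-0.034,-0.0035,0.1,3.5,0.0]]
[[0.0039,-0.034,-0.0032,0.1,3.5,0.0],[0.0041,-0.034,-0.0029,0.1,3.5,0.0]]
```

Emit:
apply_moves --pt "-0.0025 0 0.002 0 -0.5 0" --pt "0 0 0.002 0 0 0" --pt "0 0 0.003 0 0 0" --pt "0 0 0.003 0 0 0" --fingers 0.35

```text
clock: 4.77
tool_pos: [0.4509, -0.2187, 0.1904]
tool_rot: [1.0, 0.007, -0.0, 0.004]
ft_force: [-15.5, 8.2, 52.8]
grip_width: 0.06
```

Run:
```python
from h import *
where();reds()
```

```text
t 4.7667 tip [ 4.508e+02 -2.202e+02  4.000e-01] case [-205.4 -240.6   13.4] F [-15.5   8.2  52.8] w 60.0 tilt/rel [-0.5 -0.  -0.1] q [-0.69  0.26  1.95 -0.01  0.93  0.87]
[315   0  70  17 779] (array([349.5,   0.5]), 34.5) [ 0.57919312 -0.23324742  0.0135    ] [ 0.57672606 -0.23407451  0.0135    ]
[ 276  222   77   76 4372] (array([313.9, 259.8]), 39.1) [ 0.45254681 -0.21918158  0.0135    ] [ 0.45174651 -0.21892466  0.0135    ]
```

Emit:
apply_moves --pt "0 0 -0.0025 0 0 0" --pt "0 0 0.0005 0 0 0" --pt "0 0 0.0005 0 0 0" --pt "0 0 0.0005 0 0 0" --fingers 1 --newtons 20

```text
clock: 5.15
tool_pos: [0.4514, -0.2191, 0.1931]
tool_rot: [1.0, 0.007, -0.0, 0.004]
ft_force: [-4.0, 3.0, 14.8]
grip_width: 0.0433
```

Run:
```python
from h import *
where();reds()
```

```text
t 5.15 tip [ 451.2 -220.6    3.1] case [-203.8 -241.    15.7] F [-4.   3.  14.8] w 43.3 tilt/rel [-0.5 -0.1 -0.2] q [-0.69  0.25  1.95 -0.01  0.93  0.87]
[311   0  75  19 926] (array([348.,   0.]), 37.0) [ 0.58063621 -0.23317449  0.0135    ] [ 0.57739278 -0.2343969   0.0135    ]
[ 276  221   78   75 4287] (array([314.5, 259.8]), 39.4) [ 0.45163917 -0.22000075  0.0135    ] [ 0.45176198 -0.21978464  0.0135    ]
```

Emit:
apply_moves --pt "0 0 -0.02 0 0 0" --pt "0 0 -0.04 0 0 0" --pt "0 0 -0.04 0 0 0" --pt "0.0028 -0.0339 -0.0144 0 3.5 0" --pt "0.0031 -0.0339 -0.0042 0.1 3.5 0"

```text
clock: 5.62
tool_pos: [0.4553, -0.1521, 0.3112]
tool_rot: [0.998, 0.004, 0.058, 0.0]
ft_force: [-0.6, 0.7, -0.7]
grip_width: 0.0433
```

Emit:
apply_moves --pt "0.0033 -0.0339 -0.004 0.1 3.5 0" --pt "0.0035 -0.0339 -0.0037 0.1 3.5 0" --pt "0.0037 -0.034 -0.0035 0.1 3.5 0" --pt "0.0039 -0.034 -0.0032 0.1 3.5 0" --pt "0.0041 -0.034 -0.003 0.1 3.5 0"

```text
clock: 6.03
tool_pos: [0.4674, 0.0235, 0.3335]
tool_rot: [0.976, 0.001, 0.218, -0.005]
ft_force: [0.8, -0.2, -0.4]
grip_width: 0.0433
```

Run:
```python
from h import *
where(); R1=tilt(P[2],25); p=tcp(cw(P,(-8,0,6+75))[0],R1);plan(p,R1)
```

```text
t 6.0333 tip [548.2  25.4 161.6] case [-46.3   3.9 117.2] F [ 0.8 -0.2 -0.4] w 43.3 tilt/rel [ 0.4 25.2  0.6] q [-0.24 -0.2   2.12  0.16  0.8   1.24]
[[0.0194,0.0014,0.0181,-0.1,-0.1,-0.3],[0.0194,0.0014,0.0181,-0.1,-0.1,-0.3]]
```

Emit:
apply_moves --pt "0.0194 0.0014 0.006 -0.1 -0.1 -0.3" --pt "0.0194 0.0014 0.006 -0.1 -0.1 -0.3" --pt "0 0 0 0 0 0" --pt "0 0 0 0 0 0"

```text
clock: 6.37
tool_pos: [0.5056, 0.0291, 0.3356]
tool_rot: [0.977, 0.011, 0.215, -0.005]
ft_force: [-0.9, 0.4, -0.4]
grip_width: 0.043
```

Run:
```python
from h import *
where(); R1=tilt(P[2],25); p=tcp(cw(P,(-8,0,6+60))[0],R1);plan(p,R1)
from rig import viewer
i=viewer.camera_info("wrist"); cv2.imwrite("pics/w4.png",viewer.camera("wrist")[:,:,::-1])
print(proj(cw(P,[(-8,0,6),(-8,0,45),(-8+24,0,40),(-32,0,40),(-8,24,40),(-8,-24,40)]),i))
```

```text
t 6.3667 tip [585.4  31.7 163.2] case [-11.8   9.8 102.8] F [-0.9  0.4 -0.4] w 43.0 tilt/rel [ 0.4 24.8 -0.6] q [-0.21 -0.09  2.02  0.14  0.79  1.26]
[[0.0033,0.0085,0.0367,-0.5,0.2,0.5]]
[[327.53962529 198.18580973]
 [329.03452934 213.05010952]
 [329.48908524 180.68044412]
 [328.16994286 239.36936431]
 [297.79916149 210.56526237]
 [359.82444866 211.20854119]]
```

View pics/w4.png

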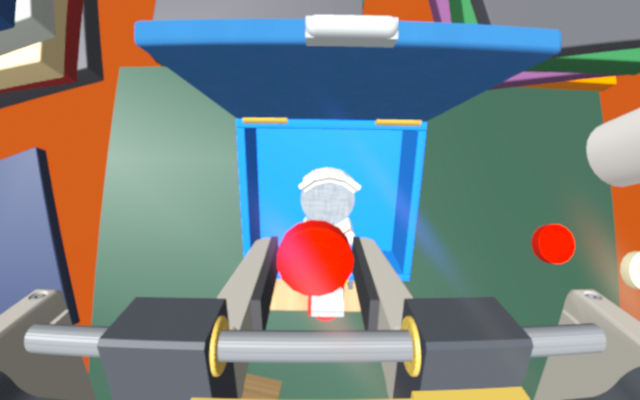

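Emit:
apply_moves --pt "0.0018 0.0045 0.012 -0.2 0.1 0.3" --pt "0.0016 0.004 0.012 -0.2 0.1 0.3" --pt "0 0 0 0 0 0" --pt "0 0 0 0 0 0"

```text
clock: 6.75
tool_pos: [0.5166, 0.0191, 0.3128]
tool_rot: [0.977, 0.003, 0.215, -0.002]
ft_force: [0.2, -0.0, -0.9]
grip_width: 0.0434
```

Run:
```python
from h import *
where(); R1=tilt(P[2],25)
plan(tcp(cw(P,(-8,0,55))[0],R1),R1)
```

```text
t 6.75 tip [596.3  20.2 140.4] case [-11.7  -1.9  77.6] F [ 0.2 -0.  -0.9] w 43.4 tilt/rel [ 0.1 24.8  0.3] q [-0.22 -0.03  2.01  0.15  0.74  1.26]
[[0.0032,-0.002,0.0226,-0.0,0.2,-0.4]]
```

Emit:
apply_moves --pt "0.002 -0.001 0.011 0 0.1 -0.2" --pt "0.002 -0.001 0.011 0 0.1 -0.2" --pt "0.001 0 0.001 0 0 0" --pt "0 0 0 0 0 0"

```text
clock: 7.08
tool_pos: [0.5291, 0.0205, 0.2945]
tool_rot: [0.976, 0.005, 0.216, -0.001]
ft_force: [0.6, 0.6, 0.3]
grip_width: 0.0431
```

Run:
```python
from h import *
where(); R1=tilt(P[2],25)
plan(tcp(cw(P,(-8,0,10))[0],R1),R1,v=.01)
```

```text
t 7.0833 tip [609.4  21.4 122.3] case [-7.5 -0.8 55.7] F [0.6 0.6 0.3] w 43.1 tilt/rel [ 0.  25.   0.1] q [-0.21  0.03  1.99  0.15  0.7   1.25]
[[-0.0001,-0.0002,0.0091,-0.0,0.0,-0.0],[-0.0001,-0.0002,0.0091,-0.0,0.0,-0.0],[-0.0001,-0.0002,0.0091,-0.0,0.0,-0.0],[-0.0001,-0.0002,0.0091,-0.0,0.0,-0.0],[-0.0001,-0.0002,0.0091,-0.0,0.0,-0.0]]
```

Emit:
apply_moves --pt "0 -0.0004 0.008 0 0 0" --pt "0 -0.0002 0.008 0 0 0" --pt "0 0 0.008 0 0 0"

```text
clock: 7.33
tool_pos: [0.5398, 0.0209, 0.2746]
tool_rot: [0.976, 0.005, 0.219, -0.001]
ft_force: [0.5, -0.7, -0.6]
grip_width: 0.0432
```

Run:
```python
from h import *
where()
```

```text
t 7.3333 tip [620.8  21.7 102.7] case [-5.4 -0.7 33.1] F [ 0.5 -0.7 -0.6] w 43.2 tilt/rel [-0.  25.3  0.1] q [-0.21  0.09  1.98  0.15  0.65  1.25]
```

Emit:
apply_moves --pt "-0.002 -0.0003 0.006 0 -0.2 0" --pt "-0.0015 -0.0002 0.006 0 -0.1 0" --pt "-0.0005 0 0.005 0 0 0"

```text
clock: 7.58
tool_pos: [0.5449, 0.0214, 0.2565]
tool_rot: [0.976, 0.005, 0.218, -0.001]
ft_force: [2.2, -0.1, 1.4]
grip_width: 0.0432
```

Run:
```python
from h import *
where()
```

```text
t 7.5833 tip [625.6  22.   84.5] case [-8.8 -0.4 14.6] F [ 2.2 -0.1  1.4] w 43.2 tilt/rel [-0.1 25.1  0.1] q [-0.2   0.13  1.97  0.16  0.61  1.25]
```

Emit:
apply_moves --pt "0.0005 0 0.003 0 0 0" --pt "0.0005 0 0.002 0 0 0"

```text
clock: 7.75
tool_pos: [0.548, 0.0215, 0.2514]
tool_rot: [0.976, 0.005, 0.217, -0.001]
ft_force: [-13.3, -1.5, 16.1]
grip_width: 0.0433
```

Run:
```python
from h import *
where()
```

```text
t 7.75 tip [628.3  22.3  79.2] case [-8.6 -0.2  8.6] F [-13.3  -1.5  16.1] w 43.3 tilt/rel [-0.1 25.   0.1] q [-0.2   0.15  1.96  0.16  0.61  1.25]
```

Emit:
apply_moves --pt "0 0 -0.0015 0 0 0" --pt "0 0 0 0 0 0" --pt "0 0 0 0 0 0" --fingers 0.38

```text
clock: 8.0
tool_pos: [0.5471, 0.0216, 0.2517]
tool_rot: [0.977, 0.006, 0.215, -0.001]
ft_force: [0.5, 1.0, -0.0]
grip_width: 0.057
```

Emit:
apply_moves --pt "0 0 -0.01 0 0 0" --pt "0 0 -0.02 0 0 0" --pt "0 0 -0.03 0 0 0" --pt "-0.002 0 -0.035 0 0 0" --pt "-0.01 0 -0.035 0 0 0"

```text
clock: 8.42
tool_pos: [0.479, 0.021, 0.3604]
tool_rot: [0.978, 0.005, 0.207, -0.003]
ft_force: [0.7, 0.0, 2.0]
grip_width: 0.0572
```

Run:
```python
from h import *
where(); 
from rig import viewer
i=viewer.camera_info("wrist"); a=viewer.camera("wrist"); cv2.imwrite("pics/w5.png",a[:,:,::-1]); im=a.astype(int)
m=((im[:,:,0]>150)&(im[:,:,1]<70)&(im[:,:,2]<70)).astype(np.uint8)
k,l,st,c=cv2.connectedComponentsWithStats(m)
for j in range(1,k):
    if st[j,4]>40:print(st[j],c[j])
print(proj(cw(P,[(-8,0,20),(-8,22,20),(-8,-22,20),(14,0,20),(-30,0,20)]),i))
c=proj(cw(P,[(-8,0,25)]),i)[0].astype(int)
cv2.imwrite("pics/c5.png",cv2.resize(a[max(0,c[1]-70):c[1]+70,c[0]-90:c[0]+90,::-1],None,fx=4,fy=4))
print(c); s=1
R1=tilt(P[2],0); plan((.596,-.2335,.192+.11),R1)
```

```text
t 8.4167 tip [555.7  22.4 186.6] case [-28.9   0.8 136.6] F [0.7 0.  2. ] w 57.2 tilt/rel [ 0.2 23.8  0.1] q [-0.24 -0.19  2.06  0.13  0.88  1.26]
[ 295  152   44   44 1503] [316.13240186 173.48569528]
[ 510  196   40   36 1131] [529.31299735 213.37842617]
[[316.444377   171.97753241]
 [292.45879185 172.03111867]
 [340.44028163 171.94511501]
 [316.41839667 147.99953457]
 [316.46803437 194.90367609]]
[316 173]
[[0.0098,0.032,0.0133,-0.0,-3.0,0.0],[0.0105,0.032,0.0128,-0.0,-3.0,0.0],[0.0112,0.032,0.0122,-0.0,-3.0,0.0],[0.0118,0.032,0.0116,-0.0,-3.0,0.0],[0.0124,0.032,0.0109,-0.0,-3.0,0.0]]
[[0.013,0.032,0.0103,-0.0,-3.0,0.0],[0.0135,0.032,0.0096,-0.0,-3.0,0.0],[0.014,0.032,0.0089,-0.0,-3.0,0.0]]
```

View pics/c5.png

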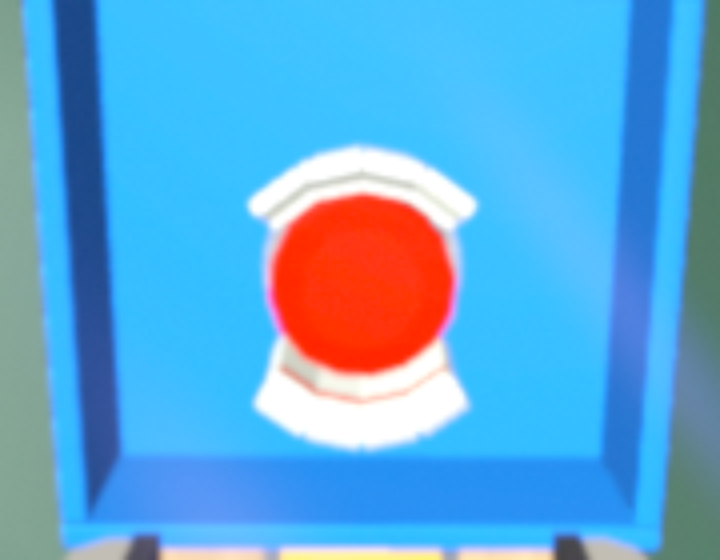

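Run:
```python
from h import *
Rm=tilt(P[2],10); m=(.49,-.12,.345); plan(m,Rm); plan((.596,-.2335,.192+.11),tilt(P[2],0),p0=np.array(m),R0=Rm)
```

```text
[[0.0002,0.0354,0.006,-0.0,-3.6,-0.0],[0.0006,0.0354,0.006,-0.0,-3.6,-0.0],[0.001,0.0354,0.006,-0.0,-3.6,-0.0],[0.0013,0.0354,0.0059,-0.0,-3.6,-0.0]]
[[0.0191,0.023,0.0121,-0.0,-2.0,-0.0],[0.0195,0.023,0.0114,-0.0,-2.0,-0.0],[0.0199,0.023,0.0107,-0.0,-2.0,-0.0],[0.0203,0.023,0.01,-0.0,-2.0,-0.0],[0.0206,0.023,0.0093,-0.0,-2.0,-0.0]]
```

Emit:
apply_moves --pt "0 0.0354 0.003 0 -3.6 0" --pt "0.0006 0.0354 0.006 0 -3.6 0" --pt "0.001 0.0354 0.006 0 -3.6 0" --pt "0.0013 0.0354 0.006 0 -3.6 0" --fingers 0

```text
clock: 8.8
tool_pos: [0.4875, -0.1184, 0.3552]
tool_rot: [0.996, 0.012, 0.09, -0.0]
ft_force: [0.2, -0.2, -0.3]
grip_width: 0.0818
```

Emit:
apply_moves --pt "0.0191 0.023 0.0121 0 -2 0" --pt "0.0195 0.023 0.0114 0 -2 0" --pt "0.0199 0.023 0.0107 0 -2 0" --pt "0.0203 0.023 0.01 0 -2 0" --pt "0.0206 0.023 0.0093 0 -2 0"

```text
clock: 9.22
tool_pos: [0.5958, -0.2405, 0.3115]
tool_rot: [1.0, 0.009, -0.001, 0.002]
ft_force: [-0.1, -0.2, -0.6]
grip_width: 0.0917
```

Emit:
apply_moves --pt "0 0 0 0 0 0" --pt "0 0 0 0 0 0" --pt "0 0 0 0 0 0"

```text
clock: 9.47
tool_pos: [0.5973, -0.2444, 0.3042]
tool_rot: [1.0, 0.008, -0.005, 0.0]
ft_force: [-0.7, 0.1, 0.5]
grip_width: 0.0916
```

Run:
```python
from h import *
where(); reds(); plan((.5955,-.2335,.192+.03),tilt(P[2],0),v=.03)
```

```text
t 9.4667 tip [ 595.2 -244.4  114.3] case [ -26.6 -266.5   55.7] F [-0.7  0.1  0.5] w 91.6 tilt/rel [-0.  -0.6 -0.2] q [-0.57  0.43  1.47 -0.01  1.25  0.98]
[ 279  177   48   46 1716] (array([302.3, 199.7]), 23.8) [ 0.59554558 -0.23286565  0.0135    ] [ 0.59556629 -0.23285781  0.0135    ]
[  0 275  19  15 184] (array([  9. , 281.5]), 11.1) [0.50035894 0.07728708 0.0135    ] [0.49840719 0.07922443 0.0135    ]
[[-0.0002,-0.0035,0.0276,0.0,0.2,0.1],[-0.0003,-0.0035,0.0276,0.0,0.2,0.1],[-0.0004,-0.0035,0.0276,0.0,0.2,0.1]]
```

Emit:
apply_moves --pt "0 -0.004 0.027 0 0.2 0.1" --pt "0 -0.004 0.027 0 0.2 0.1" --pt "0 -0.003 0.022 0 0.2 0" --pt "0 0 0 0 0 0"

```text
clock: 9.85
tool_pos: [0.5959, -0.2299, 0.2342]
tool_rot: [1.0, 0.007, 0.006, 0.003]
ft_force: [-0.7, 0.8, -0.4]
grip_width: 0.0918
```

Run:
```python
from h import *
where(); plan((.5955,-.233,.192+.003),tilt(P[2],0),v=.015)
```

```text
t 9.85 tip [ 598.  -231.    44.2] case [ -53.5 -253.1   -9. ] F [-0.7  0.8 -0.4] w 91.8 tilt/rel [-0.3  0.7 -0.1] q [-0.56  0.49  1.54  0.    1.1   1.  ]
[[-0.0003,0.0009,0.0131,0.1,-0.2,0.0],[-0.0002,0.001,0.0131,0.1,-0.2,0.0],[-0.0002,0.001,0.0131,0.1,-0.2,0.0]]
```

Emit:
apply_moves --pt "-0.0003 0.001 0.013 0.1 -0.3 0" --pt "-0.0002 0.001 0.013 0.1 -0.2 0" --pt "0 0.001 0.01 0 -0.1 0" --pt "0 0 0.001 0 0 0"

```text
clock: 10.18
tool_pos: [0.596, -0.2323, 0.2005]
tool_rot: [1.0, 0.008, 0.003, 0.003]
ft_force: [0.3, -0.2, -0.5]
grip_width: 0.0922
```

Run:
```python
from h import *
where()
```

```text
t 10.1833 tip [ 597.3 -233.4   10.5] case [ -68.5 -255.5  -39.2] F [ 0.3 -0.2 -0.5] w 92.2 tilt/rel [-0.4  0.4 -0.2] q [-0.56  0.54  1.54 -0.    1.05  1.  ]
```

Emit:
apply_moves --pt "-0.001 0 0.003 0 -0.3 0" --pt "-0.0005 0 0.003 0 -0.1 0" --pt "0 0 0.002 0 0 0" --pt "0 0 0.001 0 0 0" --fingers 0.35

```text
clock: 10.52
tool_pos: [0.5952, -0.2334, 0.1924]
tool_rot: [1.0, 0.008, 0.001, 0.004]
ft_force: [-0.4, -0.4, -0.6]
grip_width: 0.0678
```

Run:
```python
from h import *
where();reds()
```

```text
t 10.5167 tip [ 595.5 -234.9    2.4] case [ -73.5 -257.   -45.8] F [-0.4 -0.4 -0.6] w 67.8 tilt/rel [-0.5  0.1 -0.2] q [-0.56  0.55  1.54 -0.01  1.04  1.  ]
[ 275  219   76   76 4290] (array([312.7, 257.1]), 38.6) [ 0.59782677 -0.23319013  0.0135    ] [ 0.59696367 -0.23286358  0.0135    ]
```

Emit:
apply_moves --pt "0.0005 -0.001 0 0 0 0" --pt "0 0 0.0003 0 0 0" --pt "0 0 0.0003 0 0 0" --pt "0 0 0.0003 0 0 0" --pt "0 0 0.0003 0 0 0" --fingers 1 --newtons 20

```text
clock: 10.98
tool_pos: [0.5963, -0.2326, 0.1925]
tool_rot: [1.0, 0.008, 0.001, 0.004]
ft_force: [-1.6, 0.3, 2.4]
grip_width: 0.0432
```

Run:
```python
from h import *
where();reds()
from rig import monitor
s=monitor.get_state(); R0=R.from_quat(s["tool_rot"])
p0=s["tool_pos"]+R0.apply([0,0,-.12]); 
m=np.array((.50,-.12,.35)); Rm=tilt(P[2],12)
R1=tilt(P[2],25); p=tcp(cw(P,(-40,0,125))[0],R1)
plan(m,Rm,p0=p0,R0=R0); plan(p,R1,p0=m,R0=Rm)
```

```text
t 10.9833 tip [ 596.8 -234.3    2.5] case [ -72.3 -256.3  -46.3] F [-1.6  0.3  2.4] w 43.2 tilt/rel [-0.5  0.2 -0.2] q [-0.56  0.55  1.54 -0.01  1.04  1.  ]
[ 276  222   78   74 4308] (array([314.5, 259.9]), 39.1) [ 0.5974164  -0.23357679  0.0135    ] [ 0.59715947 -0.23333949  0.0135    ]
[[-0.0235,-0.0282,-0.0097,0.1,3.0,0.1],[-0.023,-0.0282,-0.0108,0.1,3.0,0.1],[-0.0225,-0.0282,-0.012,0.1,3.0,0.1],[-0.0219,-0.0282,-0.013,0.1,3.0,0.1]]
[[-0.0072,-0.0352,0.0001,-0.0,3.2,0.0],[-0.0072,-0.0352,-0.0003,-0.0,3.2,0.0],[-0.0071,-0.0352,-0.0007,-0.0,3.2,0.0],[-0.0071,-0.0352,-0.0011,-0.0,3.2,0.0]]
```

Emit:
apply_moves --pt "0 0 -0.02 0 0 0" --pt "0 0 -0.04 0 0 0" --pt "0 0 -0.04 0 0 0" --pt "-0.0235 -0.0282 -0.012 0.1 3 0.1" --pt "-0.023 -0.0282 -0.0108 0.1 3 0.1"

```text
clock: 11.45
tool_pos: [0.5491, -0.1785, 0.3146]
tool_rot: [0.999, 0.004, 0.053, 0.002]
ft_force: [0.2, 0.7, -0.3]
grip_width: 0.0434
```

Emit:
apply_moves --pt "-0.0225 -0.0282 -0.012 0.1 3 0.1" --pt "-0.0219 -0.0282 -0.013 0.1 3 0.1" --pt "-0.0072 -0.0352 0 0 3.2 0" --pt "-0.0072 -0.0352 0 0 3.2 0" --pt "-0.0071 -0.03 0 0 3.2 0"

```text
clock: 11.87
tool_pos: [0.4762, -0.0184, 0.3328]
tool_rot: [0.98, -0.0, 0.201, 0.002]
ft_force: [-0.6, 0.3, -1.1]
grip_width: 0.0432
```

Run:
```python
from h import *
where()
R1=tilt(P[2],25); p=tcp(cw(P,(-12,0,100))[0],R1); plan(p,R1)
```

```text
t 11.8667 tip [550.9 -19.2 158.1] case [-45.8 -40.7 113.1] F [-0.6  0.3 -1.1] w 43.2 tilt/rel [-0.4 23.1  0.7] q [-0.33 -0.16  2.09  0.17  0.84  1.16]
[[0.0138,-0.0197,0.0059,0.3,0.9,-0.3],[0.0138,-0.0196,0.0062,0.3,0.9,-0.3]]
```

Emit:
apply_moves --pt "0.0138 -0.016 0.006 0.3 0.9 -0.3" --pt "0.0138 -0.014 0.006 0.3 0.9 -0.3" --pt "0 0 0 0 0 0" --pt "0 0 0 0 0 0"

```text
clock: 12.2
tool_pos: [0.5016, 0.0198, 0.3301]
tool_rot: [0.976, 0.01, 0.216, -0.004]
ft_force: [-0.5, -1.4, -0.9]
grip_width: 0.0433
```

Run:
```python
from h import *
where()
R1=tilt(P[2],25); p=tcp(cw(P,(-8,0,70))[0],R1); plan(p,R1,v=.015)
```

```text
t 12.2 tip [581.6  22.2 157.8] case [-17.6   0.3  99.6] F [-0.5 -1.4 -0.9] w 43.3 tilt/rel [ 0.4 24.9 -0.4] q [-0.23 -0.1   2.04  0.15  0.79  1.23]
[[0.0031,-0.0003,0.0099,-0.1,0.0,0.1],[0.0031,-0.0003,0.0099,-0.1,0.0,0.1],[0.0031,-0.0004,0.0099,-0.1,0.0,0.1]]
```

Emit:
apply_moves --pt "0.0031 0 0.0099 -0.2 0 0.1" --pt "0.0031 0 0.0099 -0.1 0 0.1" --pt "0.0025 0 0.0099 -0.1 0 0.1" --pt "0.0005 0 0 0 0 0" --pt "0 0 0 0 0 0"

```text
clock: 12.62
tool_pos: [0.5225, 0.0176, 0.3068]
tool_rot: [0.977, 0.005, 0.215, -0.0]
ft_force: [-0.2, -1.1, -0.7]
grip_width: 0.0431
```

Run:
```python
from h import *
where()
R1=tilt(P[2],25); p=tcp(cw(P,(-8,0,55))[0],R1); plan(p,R1,v=.015)
```

```text
t 12.6167 tip [602.3  18.2 134.4] case [-8.8 -3.9 69.6] F [-0.2 -1.1 -0.7] w 43.1 tilt/rel [-0.1 24.9  0.1] q [-0.22 -0.    2.    0.14  0.73  1.25]
[[0.0002,-0.0018,0.0073,0.1,0.1,-0.0],[0.0002,-0.0018,0.0073,0.1,0.1,-0.0]]
```

Emit:
apply_moves --pt "0 -0.002 0.007 0.1 0 0" --pt "0 -0.002 0.007 0 0.1 0" --pt "0 0 0.002 0 0 0"

```text
clock: 12.87
tool_pos: [0.5294, 0.0207, 0.2926]
tool_rot: [0.976, 0.005, 0.217, -0.001]
ft_force: [0.3, 0.7, -0.7]
grip_width: 0.0431
```

Run:
```python
from h import *
where()
```

```text
t 12.8667 tip [609.8  21.4 120.5] case [-7.9 -0.9 53.8] F [ 0.3  0.7 -0.7] w 43.1 tilt/rel [-0.1 25.1  0.1] q [-0.21  0.03  1.99  0.15  0.69  1.26]
```

Emit:
apply_moves --pt "-0.0007 -0.0004 0.008 0 -0.1 0" --pt "-0.0007 -0.0002 0.008 0 -0.1 0" --pt "-0.0005 0 0.006 0 0 0"

```text
clock: 13.12
tool_pos: [0.5381, 0.0213, 0.2716]
tool_rot: [0.976, 0.005, 0.217, -0.001]
ft_force: [0.8, 0.1, 1.4]
grip_width: 0.0432
```

Run:
```python
from h import *
where()
```

```text
t 13.1167 tip [618.6  21.9  99.4] case [-8.8 -0.5 31.1] F [0.8 0.1 1.4] w 43.2 tilt/rel [-0.1 25.1  0.2] q [-0.21  0.09  1.98  0.15  0.65  1.25]
```

Emit:
apply_moves --pt "0.0004 0 0.004 0 0 0" --pt "0.0004 0 0.003 0 0 0" --pt "0.0003 0 0.0015 0 0 0"

```text
clock: 13.37
tool_pos: [0.5432, 0.0215, 0.2631]
tool_rot: [0.977, 0.005, 0.215, -0.001]
ft_force: [-14.3, -1.4, 17.5]
grip_width: 0.0433
```

Run:
```python
from h import *
where()
```

```text
t 13.3667 tip [623.1  22.2  90.8] case [-8.4 -0.2 21.3] F [-14.3  -1.4  17.5] w 43.3 tilt/rel [-0.1 24.9  0.1] q [-0.21  0.12  1.97  0.15  0.63  1.25]
```

Emit:
apply_moves --pt "0 0 -0.0015 0 0 0" --pt "0 0 0 0 0 0" --pt "0 0 0 0 0 0" --fingers 0.38

```text
clock: 13.62
tool_pos: [0.5428, 0.0215, 0.2642]
tool_rot: [0.977, 0.005, 0.215, -0.001]
ft_force: [0.6, 1.2, -0.3]
grip_width: 0.0569
```

Emit:
apply_moves --pt "0 0 -0.01 0 0 0" --pt "0 0 -0.02 0 0 0" --pt "0 0 -0.03 0 0 0" --pt "-0.002 0 -0.035 0 0 0" --pt "-0.01 0 -0.035 0 0 0"

```text
clock: 14.03
tool_pos: [0.4752, 0.0209, 0.3726]
tool_rot: [0.978, 0.005, 0.207, -0.002]
ft_force: [0.2, -0.7, 0.5]
grip_width: 0.0568
```

Run:
```python
from h import *
where(); 
from rig import viewer,monitor
i=viewer.camera_info("wrist"); a=viewer.camera("wrist")
c=proj(cw(P,[(-8,0,34)]),i)[0].astype(int); print(c,proj(cw(P,[(-8,22,34),(-8,-22,34),(14,0,34),(-30,0,34)]),i)-c)
cv2.imwrite("pics/c6.png",cv2.resize(a[max(0,c[1]-60):c[1]+60,c[0]-70:c[0]+70,::-1],None,fx=5,fy=5))
s=monitor.get_state(); Rn=R.from_quat(s["tool_rot"])
# lid open geometry
for z in (0,8):
  for r in (100,124):
    th=1.8; print(r,z,cw(P,(62-r*np.cos(th)+z*np.sin(th),0,50+r*np.sin(th)+z*np.cos(th))))
m=np.array((.56,.02,.50)); Rm=tilt(P[2],5); plan(m,Rm);
```

```text
t 14.0333 tip [552.1  22.2 198.9] case [-27.1   0.6 149.3] F [ 0.2 -0.7  0.5] w 56.8 tilt/rel [ 0.1 23.9  0.1] q [-0.24 -0.22  2.05  0.13  0.91  1.26]
[316 174] [[-23.81517246   0.3938815 ]
 [ 24.2863712    0.28818137]
 [  0.19365485 -23.65943296]
 [  0.26603249  23.26361263]]
100 0 [[0.65419405 0.02277394 0.24438027]]
124 0 [[0.64925879 0.02271471 0.26786728]]
100 8 [[0.66202249 0.02286788 0.24602547]]
124 8 [[0.65708723 0.02280866 0.26951248]]
[[0.0321,0.0006,-0.0186,-0.0,-4.8,-0.0],[0.0304,0.0006,-0.0213,-0.0,-4.8,-0.0],[0.0285,0.0006,-0.0238,-0.0,-4.8,-0.0],[0.0264,0.0006,-0.0261,-0.0,-4.8,-0.0]]
```

View pics/c6.png

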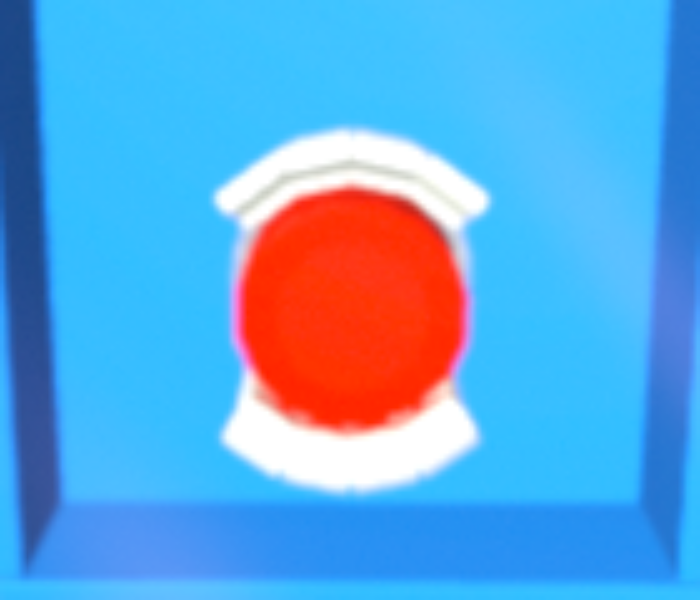

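Emit:
apply_moves --pt "0.01 0 -0.035 0 -4.8 0" --pt "0.03 0 -0.026 0 -4.8 0" --pt "0.028 0 -0.026 0 -4.8 0" --pt "0.026 0 -0.026 0 -4.8 0" --fingers 1 --newtons 30

```text
clock: 14.42
tool_pos: [0.5239, 0.023, 0.5101]
tool_rot: [0.999, 0.005, 0.036, -0.0]
ft_force: [0.2, 1.4, 0.7]
grip_width: 0.0325
```

Run:
```python
from h import *
where(); plan((.72,.021,.50),tilt(P[2],0))
```

```text
t 14.4167 tip [537.7  23.2 320.6] case [ 11.3   1.8 265.7] F [0.2 1.4 0.7] w 32.5 tilt/rel [0.  4.2 0.2] q [-0.19 -0.05  1.61  0.01  1.51  1.37]
[[0.0325,0.0006,0.004,-0.0,-0.7,-0.0],[0.0325,0.0006,0.0037,-0.0,-0.7,-0.0],[0.0326,0.0007,0.0033,-0.0,-0.7,-0.0],[0.0326,0.0007,0.0029,-0.0,-0.7,-0.0],[0.0326,0.0007,0.0025,-0.0,-0.7,-0.0]]
[[0.0327,0.0007,0.0021,-0.0,-0.7,-0.0]]
```

Emit:
apply_moves --pt "0.0325 0 0.002 0 -0.7 0" --pt "0.0325 0 0.0025 0 -0.7 0" --pt "0.0325 0.001 0.002 0 -0.7 0" --pt "0.0325 0.001 0.002 0 -0.7 0" --pt "0.0325 0.001 0.002 0 -0.7 0"

```text
clock: 14.83
tool_pos: [0.6938, 0.0223, 0.5199]
tool_rot: [1.0, 0.005, 0.012, 0.002]
ft_force: [0.7, -0.5, 0.4]
grip_width: 0.0007
```

Emit:
apply_moves --pt "0.033 0.001 0.005 0 -0.7 0" --pt "0.004 0 0.02 0 0 0" --pt "0 0 0.015 0 0 0"

```text
clock: 15.08
tool_pos: [0.7399, 0.0207, 0.477]
tool_rot: [1.0, 0.005, 0.008, 0.002]
ft_force: [-1.3, 1.1, 1.0]
grip_width: 0.0007
```

```bash
cat >> h.py <<'E'
def tl(th): return float(np.interp(np.degrees(th),[10,75],[25,0]))
def lidpose(th,r=112,c=0):
    # tip pose touching the outer face at radius r, clearance c mm
    w=(caseT(P)[0].apply([[-np.cos(th),0,np.sin(th)],[np.sin(th),0,np.cos(th)]]))
    h=cw(P,(62,0,50))[0]; ct=h+w[0]*r/1e3+w[1]*(8+c)/1e3
    phi=th-np.radians(25); Rt=tilt(P[2],tl(th))
    u=Rt.apply([1,0,0]); z=Rt.apply([0,0,1])
    # tip footprint +-10 mm along tool x: keep both corners outside the face
    k=max((10e-3*-s*(u@w[1]) for s in(1,-1)))
    return tcp(ct+w[1]*k,Rt),Rt
def lidplan(ths,r=112,c=0):
    from rig import monitor
    s=monitor.get_state(); p0=s["tool_pos"];R0=R.from_quat(s["tool_rot"]); rows=[]
    for th in ths:
        p1,R1=lidpose(th,r,c); w=(R0.inv()*R1).as_rotvec(degrees=True)
        rows.append([round(float(v),4) for v in R0.inv().apply(p1-p0)]+[round(float(v),1) for v in w]); p0,R0=p1,R1
    for k in range(0,len(rows),5): print(str(rows[k:k+5]).replace(" ",""))
E
python3 - <<'E'
from h import *
where(); p,Rq=lidpose(1.8,112,10); print("tip goal",p+Rq.apply([0,0,.19])); lidplan([1.8],112,10)
E
```

```text
t 15.0833 tip [743.  20. 287.] case [183.2  -3.9 148.5] F [-1.3  1.1  1. ] w 0.7 tilt/rel [-0.2  0.9  0.1] q [-0.13  0.57  0.94 -0.    1.62  1.43]
tip goal [0.6789168  0.02307062 0.26183804]
[[-0.0613,-0.003,0.0241,0.2,-0.9,-0.1]]
```

Emit:
apply_moves --pt "0 -0.0015 0.022 0.2 -0.9 0" --pt "-0.03 -0.0015 0.006 0 0 0" --pt "-0.014 0 0 0 0 0"

```text
clock: 15.33
tool_pos: [0.6979, 0.0229, 0.4296]
tool_rot: [1.0, 0.005, -0.011, -0.002]
ft_force: [-0.2, -0.3, 0.3]
grip_width: 0.0006
```

Run:
```python
from h import *
where(); lidplan([1.78,1.66,1.53,1.40,1.27],112,0)
```

```text
t 15.3333 tip [693.8  23.5 239.7] case [118.6   0.3 126.4] F [-0.2 -0.3  0.3] w 0.6 tilt/rel [ 0.2 -1.2  0.2] q [-0.14  0.47  1.16  0.    1.53  1.42]
[[-0.0315,-0.0004,-0.0193,-0.2,1.2,-0.2],[-0.0138,-0.0,0.0019,0.0,0.0,0.0],[-0.0147,0.0,0.004,0.0,0.0,0.0],[-0.0141,0.0,0.006,0.0,0.0,0.0],[-0.0161,0.0,0.0079,0.0,0.9,0.0]]
```

Emit:
apply_moves --pt "-0.005 0 -0.018 -0.2 1.2 -0.2" --pt "-0.026 0 -0.001 0 0 0" --pt "-0.0138 0 0.001 0 0 0" --pt "-0.0147 0 0.004 0 0 0" --pt "-0.0141 0 0.006 0 0 0"

```text
clock: 15.75
tool_pos: [0.6188, 0.0227, 0.4274]
tool_rot: [1.0, 0.006, -0.007, -0.001]
ft_force: [1.4, 0.2, 0.1]
grip_width: 0.0005
```

Run:
```python
from h import *
where()
for t in (1.5,1.4,1.3): p,Rq=lidpose(t); print(t,p+Rq.apply([0,0,.19]))
lidplan([1.27,1.12,.97,.82,.67],112,0)
```

```text
t 15.75 tip [616.1  23.2 237.4] case [ 47.2   0.9 157.2] F [1.4 0.2 0.1] w 0.5 tilt/rel [ 0.2 -0.8 -0.1] q [-0.16  0.26  1.43  0.    1.46  1.4 ]
1.5 [0.63499994 0.0225436  0.25255249]
1.4 [0.62417947 0.02241374 0.2477518 ]
1.3 [0.61387923 0.02229014 0.24181419]
[[-0.0107,0.0003,-0.0023,-0.2,1.7,0.1],[-0.0248,-0.0,0.0112,0.0,3.3,0.0],[-0.0237,-0.0,0.0125,0.0,3.3,0.0],[-0.0224,-0.0,0.0137,0.0,3.3,0.0],[-0.021,-0.0,0.0148,0.0,3.3,0.0]]
```

Emit:
apply_moves --pt "-0.0107 0 -0.001 -0.2 1.7 0.1" --pt "-0.0248 0 0.0105 0 3.3 0" --pt "-0.0237 0 0.0125 0 3.3 0" --pt "-0.0224 0 0.0137 0 3.3 0" --pt "-0.021 0 0.0148 0 3.3 0"

```text
clock: 16.17
tool_pos: [0.5185, 0.0222, 0.3664]
tool_rot: [0.991, 0.005, 0.133, 0.0]
ft_force: [1.4, 0.5, 2.4]
grip_width: 0.0005
```

```bash
cat >> h.py <<'E'
def lidest():
    from rig import monitor
    s=monitor.get_state(); Rt=R.from_quat(s["tool_rot"]); Rm,t=caseT(P)
    pts=[Rm.inv().apply(s["tool_pos"]+Rt.apply([sx,0,.19])-t)*1000-[62,0,50] for sx in(-.01,.01)]
    # angle at which the outer face (8 mm) would touch each corner
    print("lid angle<=",[round(float(np.arctan2(v[2],-v[0])-np.arcsin(8/np.hypot(v[0],v[2]))),3) for v in pts],"r",[round(float(np.hypot(v[0],v[2]))) for v in pts])
E
python3 - <<'E'
from h import *
where();lidest()
lidplan([.67,.52,.40,.30,.22],112,0)
E
```

```text
t 16.1667 tip [568.4  22.4 183.1] case [-18.9   0.7 128.1] F [1.4 0.5 2.4] w 0.5 tilt/rel [-0.1 15.3  0.1] q [-0.2  -0.04  1.89  0.06  1.03  1.33]
lid angle<= [0.655, 0.745] r [121, 104]
[[0.0046,0.0011,-0.0014,0.1,-1.2,-0.0],[-0.0196,0.0,0.0158,0.0,3.3,0.0],[-0.0146,-0.0,0.0131,-0.0,2.6,0.0],[-0.0114,0.0,0.0112,0.0,2.2,0.0],[-0.0086,-0.0,0.0091,0.0,1.8,0.0]]
```

Emit:
apply_moves --pt "-0.01 0.0005 0.015 0 1.5 0" --pt "-0.014 0.0005 0.0131 0 2.6 0" --pt "-0.0114 0 0.0112 0 2.2 0" --pt "-0.0086 0 0.0091 0 1.8 0"

```text
clock: 16.5
tool_pos: [0.4847, 0.0222, 0.3017]
tool_rot: [0.978, 0.005, 0.207, -0.0]
ft_force: [1.7, 0.2, 1.1]
grip_width: 0.0003
```

Run:
```python
from h import *
where();lidest()
lidplan([.17,.12,.08,.05,.02],112,0)
```

```text
t 16.5 tip [561.6  22.7 128. ] case [-48.4   1.   81. ] F [1.7 0.2 1.1] w 0.3 tilt/rel [-0.1 23.9  0.1] q [-0.23 -0.1   2.1   0.14  0.74  1.25]
lid angle<= [0.189, 0.222] r [124, 105]
[[-0.0021,0.0015,0.0025,0.1,1.1,-0.1],[-0.0013,-0.0,0.006,0.0,0.0,0.0],[-0.0008,0.0,0.0048,0.0,0.0,0.0],[-0.0005,-0.0,0.0036,0.0,0.0,0.0],[-0.0004,0.0,0.0036,0.0,0.0,0.0]]
```

Emit:
apply_moves --pt "-0.001 0.001 0.005 0.1 0.8 0" --pt "-0.001 0 0.005 0 0 0" --pt "-0.0008 0 0.004 0 0 0" --pt "-0.0005 0 0.003 0 0 0"

```text
clock: 16.83
tool_pos: [0.4855, 0.0221, 0.2818]
tool_rot: [0.977, 0.004, 0.214, -0.001]
ft_force: [-0.7, 0.0, 2.6]
grip_width: 0.0006
```

Run:
```python
from h import *
where();lidest()
```

```text
t 16.8333 tip [565.1  22.9 109.3] case [-53.1   1.2  62.6] F [-0.7  0.   2.6] w 0.6 tilt/rel [-0.  24.8  0.2] q [-0.23 -0.07  2.11  0.16  0.68  1.23]
lid angle<= [0.037, 0.043] r [126, 106]
```

Emit:
apply_moves --pt "0 0 0.0025 0 0 0" --pt "0 0 0.0025 0 0 0"

```text
clock: 17.0
tool_pos: [0.4875, 0.0222, 0.2769]
tool_rot: [0.977, 0.005, 0.214, -0.001]
ft_force: [-6.9, -1.5, 9.8]
grip_width: 0.0002
```

Run:
```python
from h import *
where();lidest()
```

```text
t 17.0 tip [567.   23.  104.3] case [-53.5   1.2  57.3] F [-6.9 -1.5  9.8] w 0.2 tilt/rel [-0.  24.7  0.1] q [-0.23 -0.05  2.11  0.16  0.67  1.22]
lid angle<= [-0.005, -0.007] r [126, 106]
```

Emit:
apply_moves --pt "0 0 0.0025 0 0 0" --pt "0 0 0.0025 0 0 0"

```text
clock: 17.17
tool_pos: [0.4896, 0.0222, 0.2737]
tool_rot: [0.977, 0.006, 0.213, -0.001]
ft_force: [-21.6, -0.7, 25.9]
grip_width: 0.0005
```

Run:
```python
from h import *
where();lidest()
```

```text
t 17.1667 tip [568.6  23.  100.9] case [-53.5   1.3  53.6] F [-21.6  -0.7  25.9] w 0.5 tilt/rel [-0.  24.6  0. ] q [-0.23 -0.04  2.11  0.16  0.66  1.22]
lid angle<= [-0.035, -0.043] r [126, 106]
```

Emit:
apply_moves --pt "0 0 -0.006 0 0 0" --pt "0 0 -0.02 0 0 0" --pt "-0.01 0 -0.035 0 0 0" --pt "-0.02 0 -0.035 0 0 0" --pt "-0.02 0 -0.03 0 0 0"

```text
clock: 17.58
tool_pos: [0.3908, 0.0213, 0.3664]
tool_rot: [0.979, 0.006, 0.206, -0.003]
ft_force: [-0.1, -0.5, 0.5]
grip_width: 0.0004
```

Emit:
apply_moves --pt "-0.01 0 -0.02 0 0 0" --pt "0 0 0 0 0 0" --pt "0 0 0 0 0 0" --pt "0 0 0 0 0 0" --pt "0 0 0 0 0 0"

```text
clock: 18.0
tool_pos: [0.3709, 0.0215, 0.3827]
tool_rot: [0.978, 0.006, 0.208, -0.002]
ft_force: [0.5, -0.7, -0.5]
grip_width: 0.0004
```

Run:
```python
from h import *
from rig import viewer
where(); i=viewer.camera_info("wrist")
a=viewer.camera("wrist")[:,:,::-1]; b=viewer.camera("scene")[:,:,::-1];t=viewer.camera("top")[:,:,::-1]
B=cv2.resize(np.ascontiguousarray(b[150:270,260:420]),None,fx=2,fy=2,interpolation=cv2.INTER_CUBIC)
T=cv2.resize(np.ascontiguousarray(t[120:280,260:460]),None,fx=2,fy=2,interpolation=cv2.INTER_CUBIC)
C=np.zeros((580,800,3),np.uint8);C[:240,:320]=B;C[:400,320:]=a[:,80:560];C[242:562,:400][:158]=0
C[400:,320:]=0;C[242:562,:400]=T;cv2.imwrite("pics/c7.png",C)
L=[(-62,66,58),(-62,-66,58),(62,66,58),(62,-66,58)]
print("shut lid corners",np.round(proj(cw(P,L),i)))
```

```text
t 18.0 tip [448.1  22.7 209. ] case [-117.     2.4  202.4] F [ 0.5 -0.7 -0.5] w 0.4 tilt/rel [ 0.1 24.  -0. ] q [-0.32 -0.59  2.29  0.16  1.05  1.19]
shut lid corners [[250. 132.]
 [386. 132.]
 [243. -11.]
 [394. -11.]]
```

View pics/c7.png

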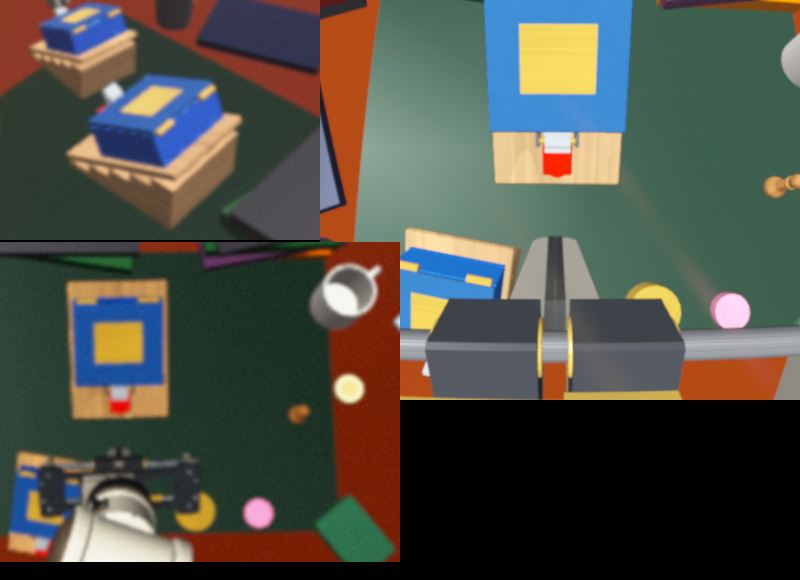

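```bash
python3 -c "
from rig import job
print(job.sign_off())"
```

```text
the job is handed in; nothing more can be done
None
```

The job is done and handed in at about 18 s of robot time. The lid sprang open, both red counters are stacked in the tube, and the lid is snapped shut.

**What the last checks showed**
- **Lid:** about 0.8 s after I backed off, its front corners were within a pixel of where they should be when shut. The tooth was engaged and nothing was touching it.
- **Counters:** the view just before closing showed the second counter flat and level with the red line.
- **Cream counter and pawn:** both are where they started in the top view. I gave the mug and tin only a quick look, and they seem unmoved. I didn't compare the pen pot, paperweight or notebook, but the arm never went near them.

**What didn't go as planned**
- **Latch release:** it went while I was still approaching, with the closed fingers about 10 mm off centre and a force of about 4 N. I can't rule out that they touched the tooth bar as well as the red pad.
- **Fingertips on the desk:** they pressed on it briefly at about 55 N during the first grasp. I lifted slightly and gripped again.
- **Closing the lid:** I pushed to about 33 N through the fingertips, well over the 8 to 14 N needed, to be sure it snapped.

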